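# Match a block heel to the master, then show it to the inspection camera

### The job

On the plywood board, close the gap between the two block heels: bring the loose one up until its flat front face is flush against the flat face of the identical heel screwed to the board, with their sides in line. Then lift it off and hold it in the air in front of the inspection camera: upright as the camera sees it, its flat face squarely facing the lens, centred on the lens axis and 9 cm from the lens. Finish while still holding it there, still and touching nothing but the gripper, and leave the small heel blanks and the rubbing block lying where they are.

Things in the scene. Friction and masses are not known exactly. Their poses are not given: they have to be found in the camera images.
- loose_heel: Loose brown block heel on a black rubber foot, standing on the plywood board: 52 (x) x 44 (y) x 45 mm, 60 to 130 g. Origin: centre of its underside; x points out of the flat front face (breast, x = +26 mm), z up. Flat parallel sides at y = +-22 mm from x = -4 to +26 mm; behind that a half cylinder of radius 22 mm.
- heel_breast (a point): Centre of the loose heel's flat face, 26 mm ahead (x) of and 22.5 mm above its origin; axes as the loose heel's.
- matching_board: Fixed plywood board, 200 x 90 x 12 mm; origin: centre of its underside. The master heel, same shape and size as the loose one, is screwed on at x = +20 to +72 mm, y centred, two screw heads on top. Board x runs from the loose heel to the master, away from the robot. The loose heel starts 20 to 50 mm short of it, up to 10 mm off centre, turned up to 0.25 rad.
- master_breast (a point): Centre of the master heel's flat face, which looks along board -x: on the board at x = +20, y = 0, 22.5 mm above the board's top. Axes as the board's. When the heels are matched, heel_breast lies on this point.
- camera_stand: Fixed stand of the inspection camera: grey base plate 230 x 100 x 10 mm from x = -30 to +200 mm, steel post (16 mm thick, 280 mm high) at x = +183 mm. Origin: on the bench. The camera looks along the stand's -x, roughly towards the robot; the centre of the heel's flat face is to be held at x = +20 mm, y = 0, 200 mm above the bench.
- camera_head: Camera head on the stand, black, 69 mm long, with a white ring light. Origin: centre of the lens's front, 228 mm above the bench. It looks along its own -x, 18 degrees (0.314 rad) below level; y is level, z (up in its image) leans towards the robot. Hold the heel's flat face at x = -90, y = z = 0 mm in this frame, heel axes parallel to it (heel x to the lens, z along z).
- heel_blank_a: Bystander: black half-round heel blank 48 x 26 x 28 mm, loose on the bench between board and stand; origin: centre of its underside.
- heel_blank_b: Bystander: light brown half-round heel blank 48 x 26 x 28 mm, loose likewise; origin: centre of its underside.
- rubbing_block: Bystander: grey rubbing block 37 x 53 x 18 mm, loose likewise; origin: centre of its underside.
Things that resemble listed ones, but are neither listed nor needed, are in the scene too. Of the things shaped like the loose_heel, the brown one is meant.

How it is judged:
By the outcome, as a careful person would: the job done as asked, in the order asked, and still so for the second after the job is handed in, while the arm keeps its last pose, push and grip.
It also fails if it takes over 48 s, if anything falls off the work surface, if the arm or the gripper's body presses on something with over 40 N, if the wrist force passes 120 N, or if a joint passes its speed limit or range.

### The arm

A 7-joint arm with a two-finger parallel gripper is mounted at the origin on a cart in front of the work surface, level with it; the furniture and walls round the work are solid. World frame = base frame: x ahead of the robot, y to its left, z up, the work surface at z = 0. Lengths are in m, angles in rad, forces in N, time in s.
With the tool pointing down it reaches from about 0.4 to 0.85 m from the base axis. Payload 10.4 kg.
Tool frame: the origin (TCP) lies on the centre line of the jaws, within the pads' length; the fingertips stand r.tip_extent ahead of it and the grasp point (between the pads) lies 3 mm ahead of it (r.tip_extent is the distance from the TCP to the fingertips, in m); z points along the fingers, y is the direction in which the jaws open and shut (so a half turn about z gives the same grasp; the last joint's range is limited). The gripper opens to 87 mm and grips with 3 to 60 N. Pads are 19 mm wide; open, the fingers measure 117 mm over their backs; the gripper's body (75 mm by 190 mm) begins 51 mm behind the grasp point.
Start: joints at [1.308, 0.332, -0.065, 1.46, 0.022, 1.35, -0.088], TCP at [0.148, -0.607, 0.245] pointing down, gripper open.
Joint ranges: [-2.6, 2.6], [-0.5, 2.12], [-1.47, 1.34], [0.16, 2.42], [-1.27, 4.41], [0.06, 2.06], [-2.6, 2.6]. Speed limits (rad/s): [2.22, 2.22, 2.79, 2.79, 3.14, 3.14, 3.14].

### API

Orientations are given as a unit quaternion [x, y, z, w].
In Python, from bench import r gives the robot as it stands. The module is installed in compiled form; this text tells all that it offers.
- The arm moves only by the shell command python3 -m jog 'ROWS' [FORCE]. ROWS is JSON, a list of rows, each a list of 5 numbers: the shift along the tool's x, y, z in cm, then the turn about the tool's z in rad, then the closure, from 0 (fully open) to 1 (shut). A call has exactly 10 rows; each row shifts and turns the pose as measured when the row begins, along the tool's axes as they then stand; what a row does not reach is not made up. A row lasts 1/10 s, in which the tool goes at most 50 mm and 8.59 degrees, less where a joint would pass 70% of its speed; a pose out of reach is approached as far as the arm can. A call with a gripper value outside its range is refused whole. The fingers move at their own pace and stop on an object; FORCE is the grip in N (left out, the last holds). Time passes only in rows, so rows that do not move let the fingers close, or fill a call up. It gives the time, the measured TCP pose, the force and the opening at its end, in the units of the state.
- r.read_state(): the state, without advancing time (a new reading comes with each control period).
- r.camera(name): name is "side" or "top"; returns a dict with "pixels" (384x512x3 uint8, red, green, blue), "fx", "fy", "cx", "cy" (pixels), "k1" (the pictures are not rectified: a ray, as slopes to the right and down, at radius r is drawn at 1 + k1 r^2 times it, then the intrinsics apply), "camera_from_world" (4x4, takes a point from world to camera coordinates). Camera axes: x right, y up, looking along -z (the intrinsics and any distortion apply to the point x, -y, -z); pixel columns grow to the right and rows downward; lengths in m; the calibration is good to about 2 mm. A picture is of the moment at which its call begins. There is no depth.
- r.close_job(): hands the job in, once; it reports no verdict.
The state is a dict: "time": time; "joint_positions": joint angles; "joint_vel": joint speeds; "joint_torque": joint torques, N m; "ee_pos": TCP position; "eef_rot": TCP orientation; "ft_force": force on the tool from outside, world axes, zero at the start; "torque": the same for the moment, N m; "width": finger opening in m.
Only numpy, scipy, OpenCV 4.12 (cv2) and the standard library are available. Lean on these libraries where they do the work, as an engineer would, in place of code of your own. Each camera call takes 0.05 s, during which the arm holds its last target. There are 200 camera calls.

## Working session

There is one attempt and no reset: what is moved stays moved. The work goes in short steps, Python scripts to look and compute and a shell command to move; the robot and the scene stay as the last step left them, time stands still between calls to the robot, and variables do not carry over. Pictures are saved under pics/ and viewed, about 8 in all and at most 12, crops included, and the job is handed in when it is done.

```bash
mkdir -p pics
cat > h.py <<'E'
import numpy as np, cv2
from bench import r
def snap(n):
    out={}
    c=r.camera(n); return c
def save(c,fn,crop=None,s=1.5):
    p=c["pixels"][:,:,::-1]
    if crop: x0,y0,x1,y1=crop; p=p[y0:y1,x0:x1]
    cv2.imwrite(fn,cv2.resize(p,None,fx=s,fy=s,interpolation=cv2.INTER_CUBIC))
def proj(c,P):
    P=np.atleast_2d(P); M=c["camera_from_world"]; q=P@M[:3,:3].T+M[:3,3]
    u=q[:,0]/-q[:,2]; v=-q[:,1]/-q[:,2]; f=1+c["k1"]*(u*u+v*v)
    return np.c_[c["cx"]+c["fx"]*u*f, c["cy"]+c["fy"]*v*f]
def onplane(c,px,z):
    px=np.atleast_2d(px).astype(float); d=np.c_[(px[:,0]-c["cx"])/c["fx"],(px[:,1]-c["cy"])/c["fy"]]
    u=d.copy()
    for _ in range(20): u=d/(1+c["k1"]*(u**2).sum(1,keepdims=True))
    M=c["camera_from_world"]; R=M[:3,:3]; o=-R.T@M[:3,3]
    w=np.c_[u[:,0],-u[:,1],-np.ones(len(u))]@R
    return o+w*((z-o[2])/w[:,2])[:,None]
E
python3 - <<'E'
from h import *
for n in("top","side"):
    c=snap(n); save(c,f"pics/{n}0.png"); M=c["camera_from_world"]
    print(n,c["fx"],c["k1"],-M[:3,:3].T@M[:3,3],M[:3,:3].round(2).tolist())
s=r.read_state(); print(s["ee_pos"],s["eef_rot"],s["ft_force"],s["width"],s["time"],r.tip_extent)
E
```

```text
top 379.19572529303224 -0.11254591965919386 [0.36015281 0.0437768  0.98718413] [[0.09, -1.0, 0.01], [0.97, 0.09, 0.21], [-0.21, -0.01, 0.98]]
side 363.582754730495 -0.013769322884482689 [ 0.25242713 -0.7184364   0.43955136] [[0.95, -0.32, 0.02], [0.08, 0.3, 0.95], [-0.31, -0.9, 0.31]]
[ 0.14837241 -0.60681012  0.2438627 ] [ 9.92816967e-01  1.19641562e-01 -9.78252058e-05 -5.98159350e-04] [ 0.40859257  1.03682265 -0.67430754] 0.08729135290792116 0.1 0.022
```

View pics/top0.png

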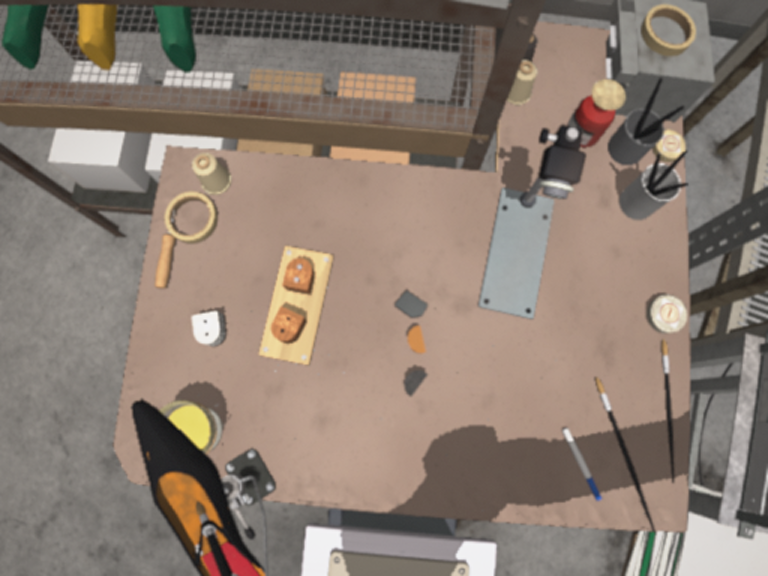

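View pics/side0.png

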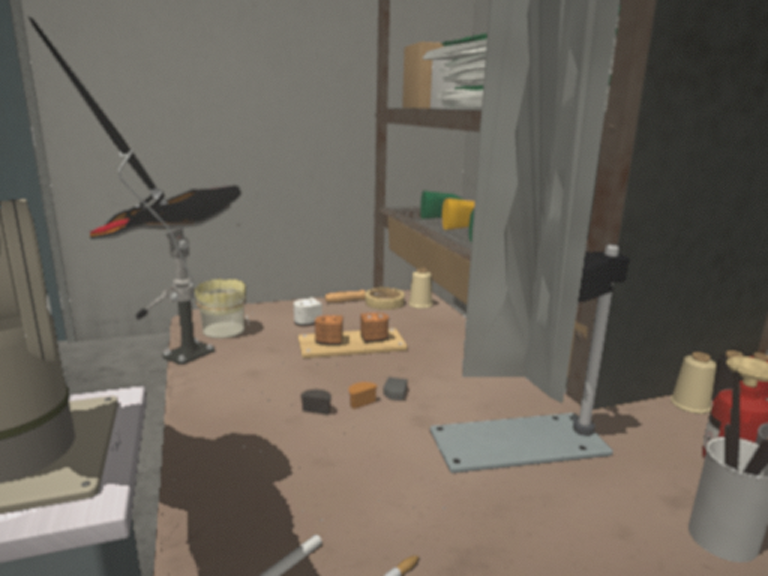

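The top view shows two brown heels on the board, at (298,275) and (288,323), and a white one at (207,327). The nearer brown one at (288,323) should be the loose heel: the far one has the screws and the white one is a decoy. I'll confirm that in a crop.

Run:
```python
from h import *
c=snap("top"); p=c["pixels"][:,:,::-1]
a=cv2.resize(p[160:250,168:228],None,fx=6.5,fy=6.5,interpolation=cv2.INTER_CUBIC)
b=cv2.resize(p[75:220,310:412],None,fx=4,fy=4,interpolation=cv2.INTER_CUBIC)
o=np.zeros((600,800,3),np.uint8); o[:585,:390]=a; o[:580,392:800]=b; cv2.imwrite("pics/crop1.png",o)
c=snap("side"); p=c["pixels"][:,:,::-1]
a=cv2.resize(p[200:240,195:275],None,fx=7,fy=7,interpolation=cv2.INTER_CUBIC)
b=cv2.resize(p[155:315,280:410],None,fx=1.9,fy=1.9,interpolation=cv2.INTER_CUBIC)
o=np.zeros((600,800,3),np.uint8); o[:280,:560]=a; o[290:290+b.shape[0],:b.shape[1]]=b; cv2.imwrite("pics/crop2.png",o)
```

```text
(no output)
```

View pics/crop1.png

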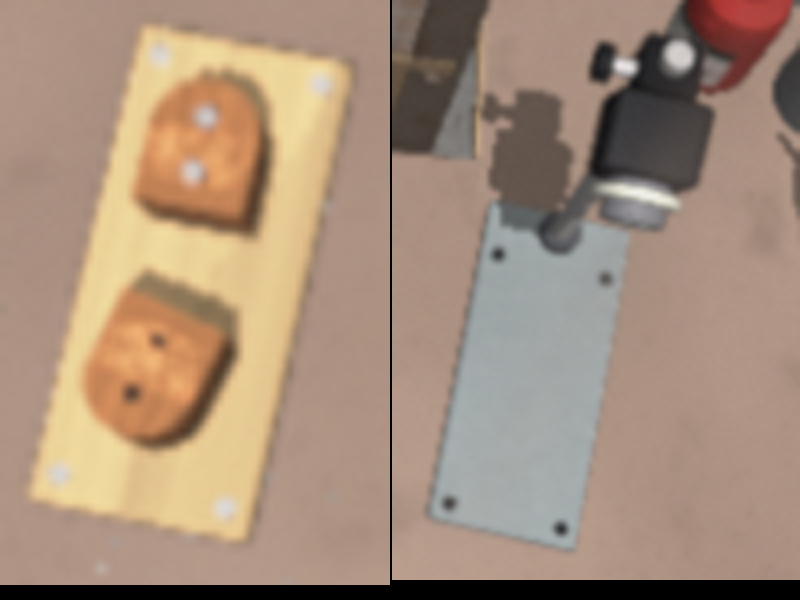

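View pics/crop2.png

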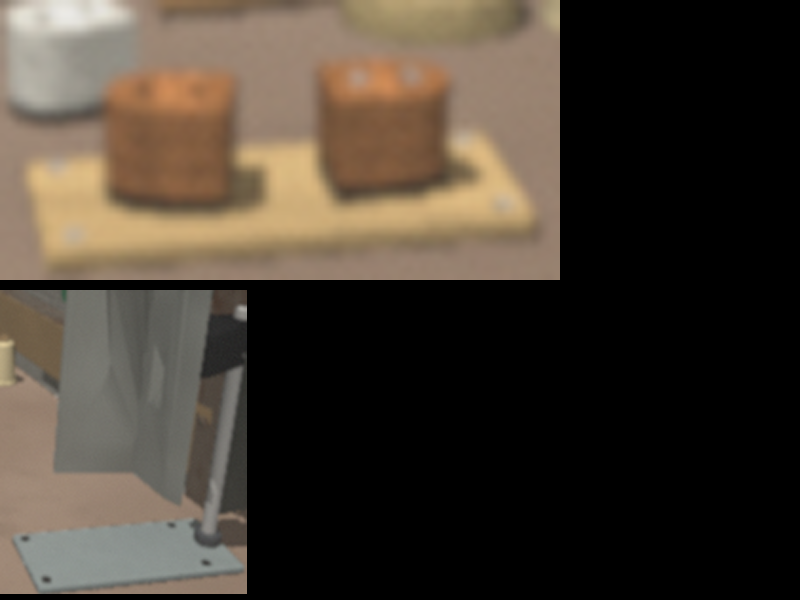

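The crop confirms it. The loose heel is the nearer one at crop (158,365): it has two dark holes, no screws, and sits turned on the board. The master, with two screw heads, is at (200,150). The stand's base corners and the lens are clear too. Next I'll fit the poses.

```bash
cat > fit.py <<'E'
from h import *
from scipy.optimize import minimize, least_squares
def T2(p,q):  # pose x,y,yaw applied to 3D pts
    c,s=np.cos(p[2]),np.sin(p[2]); q=np.atleast_2d(q)
    return np.c_[p[0]+c*q[:,0]-s*q[:,1],p[1]+s*q[:,0]+c*q[:,1],q[:,2]]
a=np.linspace(np.pi/2,3*np.pi/2,25)
O=np.r_[[[.026,-.022],[.026,.022]],np.c_[-.004+.022*np.cos(a),.022*np.sin(a)]]
def heel(z0=.012): return np.r_[np.c_[O,np.full(len(O),z0)],np.c_[O,np.full(len(O),z0+.045)]]
S=8
def brown(c,win):
    x0,y0,x1,y1=win; p=c["pixels"][y0:y1,x0:x1]
    hsv=cv2.cvtColor(cv2.resize(p,None,fx=S,fy=S,interpolation=cv2.INTER_CUBIC),cv2.COLOR_RGB2HSV)
    return ((hsv[...,0]<14)&(hsv[...,1]>120)).astype(np.uint8)
def mask(c,pts,win):
    q=(proj(c,pts)-np.array(win[:2])+.5)*S-.5
    m=np.zeros(((win[3]-win[1])*S,(win[2]-win[0])*S),np.uint8)
    cv2.fillConvexPoly(m,cv2.convexHull(np.round(q*16).astype(np.int32)),1,cv2.LINE_8,4); return m
def fitheel(obs,p0,z0=.012):
    # obs: list of (cam,win,mask)
    f=lambda p: sum(np.sum(mask(c,T2(p,heel(z0)),w)!=m) for c,w,m in obs)
    best=None
    for d in(.15,-.15,0):
        s=minimize(f,p0,method="Nelder-Mead",options=dict(initial_simplex=np.array([p0,p0+[.01,0,0],p0+[0,.01,0],p0+[0,0,d or .3]]),xatol=1e-5,fatol=1))
        if best is None or s.fun<best.fun: best=s
    return best
E
python3 - <<'E'
from fit import *
ct=snap("top"); cs=snap("side")
pix=lambda q,s,o:(np.array(q,float)+.5)/s-.5+np.array(o)
bc=onplane(ct,pix([(145,27),(352,65),(248,541),(32,498)],6.5,(168,160)),.012)
q=np.array([(490,203),(630,228),(575,550),(430,517)],float)-[392,0]
sc=onplane(ct,pix(q,4,(310,75)),.010)
def rect(w,m,p0): return least_squares(lambda p:(T2(p,m)[:,:2]-w[:,:2]).ravel(),p0)
B=rect(bc,np.array([[.1,.045,0],[.1,-.045,0],[-.1,-.045,0],[-.1,.045,0]]),[.5,.15,0])
St=rect(sc,np.array([[.2,.05,0],[.2,-.05,0],[-.03,-.05,0],[-.03,.05,0]]),[.6,-.2,0])
print("board",B.x,(B.fun*1e3).round(1)); print("stand",St.x,(St.fun*1e3).round(1))
mB=T2(B.x,[.046,0,.012])[0]  # master origin; its yaw = board yaw + pi
lo=onplane(ct,pix([(150,355)],6.5,(168,160)),.05)[0]
wm=(180,168,212,202); wl=(178,198,208,236)
print("guesses",mB,lo, proj(cs,[mB,lo]))
for nm,p0,wt in(("master",np.r_[mB[:2],B.x[2]+np.pi],wm),("loose",np.r_[lo[:2],B.x[2]-.3],wl)):
    x,y=proj(cs,[p0[0],p0[1],.035])[0].astype(int); ws=(x-15,y-20,x+15,y+20)
    ot=[(ct,wt,brown(ct,wt))]; os_=[(cs,ws,brown(cs,ws))]
    for tag,o in(("top",ot),("both",ot+os_)):
        s=fitheel(o,p0); print(nm,tag,s.x.round(4),s.fun,[int(m.sum()) for _,_,m in o])
# lens check, cloth
print("lens px top",proj(ct,T2(St.x,[[.1056,0,.228],[.02,0,.2]]))," side",proj(cs,T2(St.x,[[.1056,0,.228],[.02,0,.2]])))
M=cs["camera_from_world"];R=M[:3,:3];o=-R.T@M[:3,3]
for px in((310,250),(377,267),(395,150),(327,50)):
    g=onplane(cs,[px],o[2]-.001 if px[1]>200 else .0)[0]; d=(g-o)/np.linalg.norm(g-o)
    d=d if px[1]>200 else d
    for t in(.15,.3,.45,.6): print(px,t,(o+d*t).round(2),proj(ct,o+d*t).round(0)[0])
E
```

```text
board [ 0.5188961   0.21391604 -0.10024247] [ 1.6  1.3  1.  -1.4 -1.5 -0.9 -1.1  1. ]
stand [ 0.56647107 -0.15637582 -0.12892627] [ 3.5  0.7 -1.1 -0.2 -1.  -1.4 -1.4  0.9]
guesses [0.56466517 0.20931261 0.012     ] [0.48137189 0.22071659 0.05      ] [[249.89829349 225.60294558]
 [221.11857278 215.00479673]]
master top [0.5657 0.2107 3.1266] 8336.0 [18066]
master both [0.5647 0.21   2.8456] 16785.0 [18066, 14362]
loose top [ 0.4755  0.2204 -0.3995] 6758.0 [19474]
loose both [ 0.4761  0.2234 -0.2622] 13566.0 [19474, 16891]
lens px top [[369.07669817 131.25723377]
 [359.50525799 172.13497477]]  side [[367.52295726 191.97801061]
 [323.86277301 208.04979965]]
(310, 250) 0.15 [ 0.32 -0.6   0.37] [609. 315.]
(310, 250) 0.3 [ 0.38 -0.48  0.3 ] [534. 278.]
(310, 250) 0.45 [ 0.45 -0.37  0.24] [461. 243.]
(310, 250) 0.6 [ 0.51 -0.25  0.17] [395. 211.]
(377, 267) 0.15 [ 0.34 -0.62  0.37] [614. 304.]
(377, 267) 0.3 [ 0.42 -0.52  0.3 ] [546. 257.]
(377, 267) 0.45 [ 0.51 -0.42  0.23] [480. 215.]
(377, 267) 0.6 [ 0.6  -0.31  0.16] [421. 179.]
(395, 150) 0.15 [ 0.35 -0.61  0.41] [628. 299.]
(395, 150) 0.3 [ 0.44 -0.49  0.39] [568. 242.]
(395, 150) 0.45 [ 0.54 -0.38  0.36] [502. 187.]
(395, 150) 0.6 [ 0.64 -0.27  0.33] [436. 135.]
(327, 50) 0.15 [ 0.18 -0.85  0.43] [652. 358.]
(327, 50) 0.3 [ 0.11 -0.98  0.42] [593. 344.]
(327, 50) 0.45 [ 0.03 -1.11  0.41] [473. 294.]
(327, 50) 0.6 [-0.04 -1.24  0.41] [274. 197.]
```

```bash
sed -i '/hsv=cv2/,/return ((hsv/c\    p=cv2.resize(p,None,fx=S,fy=S,interpolation=cv2.INTER_CUBIC).astype(float)\n    return ((p[...,1]<.70*p[...,0])\&(p[...,0]>50)).astype(np.uint8)' fit.py
python3 - <<'E'
from fit import *
ct=snap("top"); cs=snap("side")
for (x,y) in((198,178),(192,215),(186,215),(197,195),(180,225),(205,205),(150,200)): print((x,y),ct["pixels"][y,x],end=" ")
print()
vis=[]
for nm,p0,wt in(("master",np.array([.565,.2095,-.1+np.pi]),(180,165,214,202)),("loose",np.array([.48,.22,-.35]),(176,198,210,236))):
    x,y=proj(cs,[p0[0],p0[1],.035])[0].astype(int); ws=(x-15,y-20,x+15,y+20)
    ot=[(ct,wt,brown(ct,wt))]; os_=[(cs,ws,brown(cs,ws))]
    for tag,o in(("top",ot),("side",os_),("both",ot+os_)):
        s=fitheel(o,p0); print(nm,tag,s.x.round(4),s.fun,[int(m.sum()) for _,_,m in o])
    for c,w,m in ot+os_:
        vis.append(cv2.resize(np.dstack([m*255,mask(c,T2(s.x,heel()),w)*255,0*m]),(240,300)))
cv2.imwrite("pics/mask.png",np.hstack(vis)[:, :800*2])
E
```

```text
(198, 178) [194 169 157] (192, 215) [234 171 111] (186, 215) [232 168 110] (197, 195) [219 182 133] (180, 225) [239 216 158] (205, 205) [227 198 143] (150, 200) [174 148 131] 
master top [0.5668 0.212  3.2272] 10059.0 [16268]
master side [0.6848 0.5064 2.5479] 3119.0 [3119]
master both [0.5644 0.2116 2.8412] 29717.0 [16268, 3119]
loose top [ 0.4772  0.2214 -0.56  ] 8159.0 [17861]
loose side [ 0.5014  0.3323 -0.2579] 13782.0 [4672]
loose both [ 0.4767  0.2243 -0.2621] 27338.0 [17861, 4672]
```

Run:
```python
from fit import *
import fit
ct=snap("top"); cs=snap("side")
def brown(c,win):
    x0,y0,x1,y1=win
    p=cv2.resize(c["pixels"][y0:y1,x0:x1],None,fx=S,fy=S,interpolation=cv2.INTER_CUBIC).astype(float)
    g=np.clip(p[...,1]/(p[...,0]+1)*200,0,255).astype(np.uint8)
    t,m=cv2.threshold(g,0,1,cv2.THRESH_BINARY_INV+cv2.THRESH_OTSU); print("otsu",t/200,end=" ")
    n,l,st,_=cv2.connectedComponentsWithStats(m); k=1+np.argmax(st[1:,4]); m=(l==k).astype(np.uint8)
    cn,_=cv2.findContours(m,0,2); cv2.drawContours(m,cn,-1,1,-1); return m
vis=[]
for nm,p0,wt in(("master",np.array([.565,.2095,-.1+np.pi]),(182,166,212,200)),("loose",np.array([.48,.22,-.35]),(178,200,208,232))):
    x,y=proj(cs,[p0[0],p0[1],.035])[0].astype(int); ws=(x-15,y-17,x+15,y+15)
    ot=[(ct,wt,brown(ct,wt))]; os_=[(cs,ws,brown(cs,ws))]
    for tag,o in(("top",ot),("both",ot+os_)):
        s=fitheel(o,p0); print(nm,tag,s.x.round(4),s.fun,[int(m.sum()) for _,_,m in o])
    for c,w,m in ot+os_:
        p=c["pixels"][w[1]:w[3],w[0]:w[2],::-1]; p=cv2.resize(p,None,fx=S,fy=S,interpolation=cv2.INTER_CUBIC)
        for mm,col in((m,(255,0,0)),(mask(c,T2(s.x,heel()),w),(0,255,0))):
            cn,_=cv2.findContours(mm,0,2); cv2.drawContours(p,cn,-1,col,1)
        vis.append(cv2.resize(p,(390,290)))
cv2.imwrite("pics/mask2.png",np.vstack([np.hstack(vis[:2]),np.hstack(vis[2:])]))
```

```text
otsu 0.77 otsu 0.775 master top [0.5665 0.2103 3.0056] 2056.0 [24460]
master both [0.5669 0.2125 3.0478] 7042.0 [24460, 20034]
otsu 0.77 otsu 0.78 loose top [ 0.4758  0.2218 -0.3438] 1857.0 [24750]
loose both [ 0.4757  0.2227 -0.2696] 5621.0 [24750, 21109]
```

View pics/mask2.png

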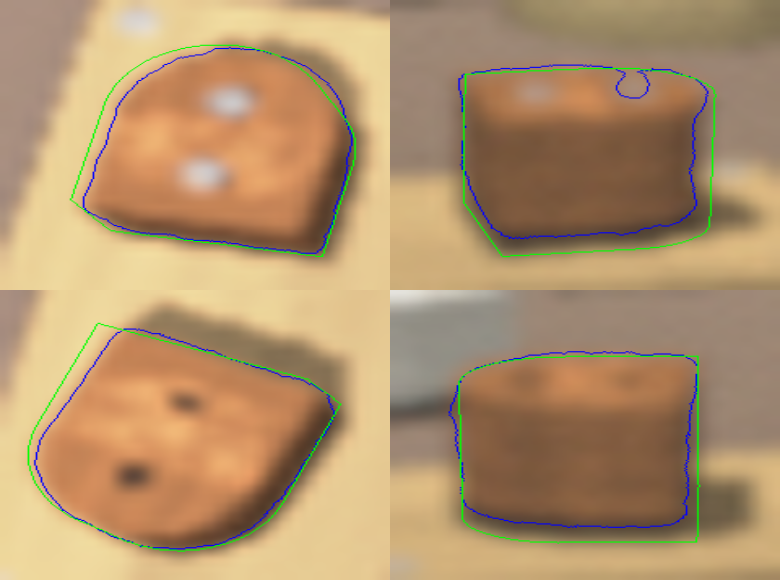

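```bash
python3 -m jog '[[0,0,0,0,0],[0,-4,0,0,0],[0,-4,0,0,0],[0,-4,0,0,0],[0,-4,0,0,0],[0,-3,0,0,0],[0,0,0,0,0],[0,0,0,0,0],[0,0,0,0,0],[0,0,0,0,0]]' 15; python3 -c "
from h import *
s=r.read_state();print(s['joint_positions'],s['ft_force'],s['eef_rot'])"
```

```text
time: 1.5
ee_pos: [0.1021, -0.4173, 0.2428]
eef_rot: [0.993, 0.12, -0.0, 0.0]
ft_force: [-0.4, 1.1, -0.3]
width: 0.0873
[ 1.32622704 -0.09516255 -0.09545269  1.93901486 -0.00922183  1.29689814
 -0.09746101] [-0.37709787  1.07047461 -0.32818325] [ 9.92830080e-01  1.19534010e-01 -4.08395433e-05  2.25657757e-04]
```

The overlay shows that the top fits hug both heels to 1–2 mm: loose heel at (0.476, 0.222) with yaw −0.34, board yaw about −0.12. The side masks are poorer, so I'm using the top fit. A grey hanging sheet near the side camera blocks the outer path, so I'll swing round at a small radius.

```bash
python3 -m jog '[[4,-1.2,0,0,0],[4,-1.2,0,0,0],[4,-1.2,0,0,0],[4,-1.2,0,0,0],[4,-2.9,0,0,0],[4,-2.9,0,0,0],[4,-2.9,0,0,0],[4,-2.9,0,0,0],[2,-4.1,0,0,0],[2,-4.1,0,0,0]]'
cat > go.py <<'E'
# python3 go.py x y z yaw : remaining shift in tool axes (cm) and turn (rad)
import sys,numpy as np
from scipy.spatial.transform import Rotation as R
from bench import r
s=r.read_state(); Rt=R.from_quat(s["eef_rot"]).as_matrix(); p=np.array(s["ee_pos"])
yaw=np.arctan2(Rt[1,0],Rt[0,0]); print("t",s["time"],"p",p.round(4),"yaw",yaw.round(4),"toolz",Rt[:,2].round(4),"F",np.round(s["ft_force"],1),"w",round(s["width"],4),"j",np.round(s["joint_positions"],2))
if len(sys.argv)>4:
    a=np.array(sys.argv[1:5],float); print("shift cm",(Rt.T@(a[:3]-p)*100).round(2),"turn",round(yaw-a[3],3))
E
python3 go.py .4836 .219 .1 -.33
```

```text
time: 2.5
ee_pos: [0.4059, -0.0934, 0.2431]
eef_rot: [0.994, 0.113, 0.003, -0.003]
ft_force: [1.1, 0.2, -0.6]
width: 0.0868
t 2.5 p [ 0.4059 -0.0934  0.2431] yaw 0.2275 toolz [ 0.0049  0.0065 -1.    ] F [ 1.1  0.2 -0.6] w 0.0868 j [ 0.89 -0.12 -0.7   1.94 -0.09  1.29 -1.12]
shift cm [ 14.52 -28.61  14.55] turn 0.557
```

```bash
python3 -m jog '[[2,-4,1,0,0],[2,-4,1,0,0],[2,-4,1,0,0],[2,-4,1,0,0],[2,-4,1,0,0],[2,-4,1,0,0],[1.5,-3.5,1,0,0],[0,0,0,0.14,0],[0,0,0,0.14,0],[0,0,0,0.14,0]]'; python3 go.py .4836 .219 .1 -.33
python3 - <<'E'
from h import *
c=snap("top"); save(c,"pics/top2.png",(140,130,270,250),5)
E
```

```text
time: 3.5
ee_pos: [0.4834, 0.2289, 0.174]
eef_rot: [0.995, -0.1, 0.001, -0.013]
ft_force: [0.1, -1.2, -0.3]
width: 0.0869
t 3.5 p [0.4834 0.2289 0.174 ] yaw -0.1998 toolz [ 0.0044  0.0266 -0.9996] F [ 0.1 -1.2 -0.3] w 0.0869 j [ 0.31  0.31 -0.96  1.77  0.26  1.18 -2.49]
shift cm [0.22 1.16 7.37] turn 0.13
```

View pics/top2.png

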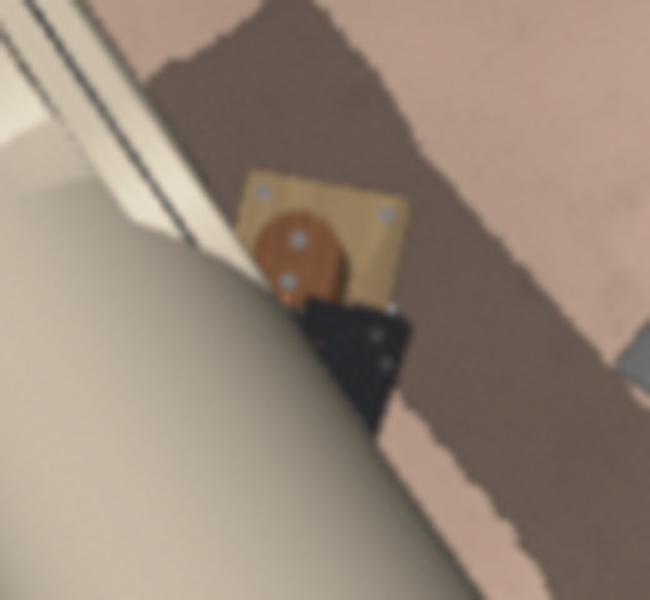

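The view shows the gripper (black) short of the master, with the loose heel hidden under the arm. Joint 7 is near its limit, so I'll take the half-turn grasp.

```bash
python3 -m jog '[[0,0,0,-0.14,0],[0,0,0,-0.14,0],[0,0,0,-0.14,0],[0,0,0,-0.14,0],[0,0,0,-0.14,0],[0,0,0,-0.14,0],[0,0,0,-0.14,0],[0,0,0,-0.14,0],[0,0,0,-0.14,0],[0,0,0,-0.14,0]]'; python3 go.py .4836 .219 .1 2.81
```

```text
time: 4.55
ee_pos: [0.4895, 0.2291, 0.1735]
eef_rot: [0.806, 0.592, 0.012, -0.015]
ft_force: [-0.2, -0.8, -0.7]
width: 0.0868
t 4.55 p [0.4895 0.2291 0.1735] yaw 1.2671 toolz [ 0.0012  0.0382 -0.9993] F [-0.2 -0.8 -0.7] w 0.0868 j [ 0.5   0.46 -1.23  1.75  0.43  1.24 -1.13]
shift cm [-1.41 -0.19  7.31] turn -1.543
```

```bash
python3 -m jog '[[0,0,0,-0.14,0],[0,0,0,-0.14,0],[0,0,0,-0.14,0],[0,0,0,-0.14,0],[0,0,0,-0.14,0],[0,0,0,-0.14,0],[0,0,0,-0.14,0],[0,0,0,-0.14,0],[0,0,0,-0.14,0],[0,0,0,-0.14,0]]'; python3 go.py .4836 .219 .1 2.81
```

```text
time: 5.55
ee_pos: [0.4968, 0.2273, 0.1733]
eef_rot: [0.196, 0.98, 0.026, -0.007]
ft_force: [-0.1, -0.8, 0.1]
width: 0.087
t 5.55 p [0.4968 0.2273 0.1733] yaw 2.7467 toolz [-0.0028  0.0538 -0.9985] F [-0.1 -0.8  0.1] w 0.087 j [ 0.6   0.64 -1.44  1.73  0.61  1.32  0.23]
shift cm [ 0.72 -1.63  7.28] turn -0.063
```

```bash
python3 -m jog '[[0.12,-0.3,0.5,-0.01,0],[0.12,-0.3,0.5,-0.01,0],[0.12,-0.3,0.5,-0.01,0],[0.12,-0.3,0.5,-0.01,0],[0.12,-0.3,0.5,-0.01,0],[0.12,-0.1,0.5,-0.01,0],[0,0,0,0,0],[0,0,0,0,0],[0,0,0,0,0],[0,0,0,0,0]]'; python3 go.py .4836 .219 .1 2.81
```

```text
time: 6.55
ee_pos: [0.4841, 0.2151, 0.1395]
eef_rot: [0.168, 0.985, 0.028, -0.007]
ft_force: [-0.9, -0.4, 0.3]
width: 0.0872
t 6.55 p [0.4841 0.2151 0.1395] yaw 2.8055 toolz [-0.0043  0.0566 -0.9984] F [-0.9 -0.4  0.3] w 0.0872 j [ 0.64  0.65 -1.43  1.81  0.64  1.26  0.27]
shift cm [0.09 0.15 3.96] turn -0.005
```

```bash
cat > fk.py <<'E'
import numpy as np, itertools
from scipy.spatial.transform import Rotation as R
def rots(q,s):
    z=lambda a:R.from_euler('z',a); y=lambda a:R.from_euler('y',a)
    A=z(s[0]*q[0])*y(q[1]); B=A*z(s[1]*q[2])*y(s[4]*q[3]); C=B*z(s[2]*q[4])*y(s[5]*q[5]); return A,B,C,C*z(s[3]*q[6])
if __name__=="__main__":
    D=[([1.308,.332,-.065,1.46,.022,1.35,-.088],[.148,-.607,.244],[.99282,.11964,-.0001,-.0006]),
    ([1.32623,-.09516,-.09545,1.93901,-.00922,1.2969,-.09746],[.1021,-.4173,.2428],[.99283,.11953,0,.0002]),
    ([.89,-.12,-.7,1.94,-.09,1.29,-1.12],[.4059,-.0934,.2431],[.994,.113,.003,-.003]),
    ([.31,.31,-.96,1.77,.26,1.18,-2.49],[.4834,.2289,.174],[.995,-.1,.001,-.013]),
    ([.5,.46,-1.23,1.75,.43,1.24,-1.13],[.4895,.2291,.1735],[.806,.592,.012,-.015]),
    ([.6,.64,-1.44,1.73,.61,1.32,.23],[.4968,.2273,.1733],[.196,.98,.026,-.007])]
    res=[]
    for s in itertools.product((1,-1),repeat=6):
        r0=[]
        for q,p,e in D:
            r0.append((R.from_quat(e),rots(q,s)))
        # base yaw o1 and tool yaw o7 offsets: grid o1
        for o1 in np.arange(0,2*np.pi,np.pi/12):
            Z=R.from_euler('z',o1)
            E=[(Z*x[3]).inv()*m for m,x in r0]   # should be a constant rotation
            m=R.concatenate(E).mean(); err=max((m.inv()*e).magnitude() for e in E)
            rows=[];rhs=[]
            for (q,p,e),(mm,x) in zip(D,r0):
                zc=[(Z*x[k]).apply([0,0,1]) for k in(0,1,2)]; xc=[(Z*x[k]).apply([1,0,0]) for k in(0,1)]
                rows.append(np.c_[np.array([0,0,1]),np.array(zc).T,np.array(xc).T]); rhs+=p
            A=np.vstack(rows); L,_,_,_=np.linalg.lstsq(A,np.array(rhs),rcond=None); pe=np.abs(A@L-rhs).max()
            res.append((err,pe,s,round(o1,3),m.as_euler('zyx').round(3),L.round(4)))
    res.sort(key=lambda t:t[0]+t[1]*3)
    for t in res[:5]: print(t)
E
python3 fk.py
```

```text
(0.0107181993279041, np.float64(0.04221844947955525), (-1, -1, -1, -1, 1, 1), np.float64(0.0), array([1.575e+00, 1.000e-03, 0.000e+00]), array([0.5679, 0.4568, 0.4475, 0.6315, 0.0476, 0.0222]))
(0.10253105418199784, np.float64(0.06867084471835871), (-1, -1, -1, -1, 1, 1), np.float64(3.142), array([-1.566,  0.003,  0.023]), array([ 1.6485, -0.4829, -0.5244,  1.1991,  0.014 , -0.076 ]))
(0.012533756264765578, np.float64(0.11119719391374941), (-1, -1, -1, -1, 1, 1), np.float64(6.021), array([1.313, 0.003, 0.   ]), array([ 0.3865,  0.454 ,  0.5519,  0.3807, -0.0635,  0.0943]))
(0.10195084482236419, np.float64(0.10533324489381343), (-1, -1, -1, -1, 1, 1), np.float64(2.88), array([-1.828, -0.   ,  0.022]), array([ 1.8299, -0.4801, -0.6287,  1.4499,  0.1251, -0.1481]))
(0.016490976896598872, np.float64(0.1703363865134276), (-1, -1, -1, -1, 1, 1), np.float64(0.262), array([ 1.837e+00, -2.000e-03,  1.000e-03]), array([ 0.7861,  0.4276,  0.31  ,  0.9016,  0.1575, -0.0532]))
```

```bash
python3 -m jog '[[0,0.04,1.5,0,0],[0,0.03,1.5,0,0],[0,0.03,1.5,0,0],[0,0.03,1.5,0,0],[0,0.03,1.5,0,0],[0,0.03,1,0,0],[0,0,0.6,0,0],[0,0,0,0,0],[0,0,0,0,0],[0,0,0,0,0]]'; python3 go.py .4836 .219 .042 2.81
python3 - <<'E'
from h import *
c=snap("side"); save(c,"pics/side2.png",(170,150,300,250),6)
E
```

```text
time: 7.55
ee_pos: [0.4837, 0.223, 0.0398]
eef_rot: [0.167, 0.986, 0.027, -0.008]
ft_force: [0.0, -0.0, 0.1]
width: 0.0873
t 7.55 p [0.4837 0.223  0.0398] yaw 2.8063 toolz [-0.006   0.0566 -0.9984] F [ 0.  -0.   0.1] w 0.0873 j [ 0.52  0.75 -1.28  1.88  0.77  1.1   0.19]
shift cm [-0.12 -0.37 -0.24] turn -0.004
```

View pics/side2.png

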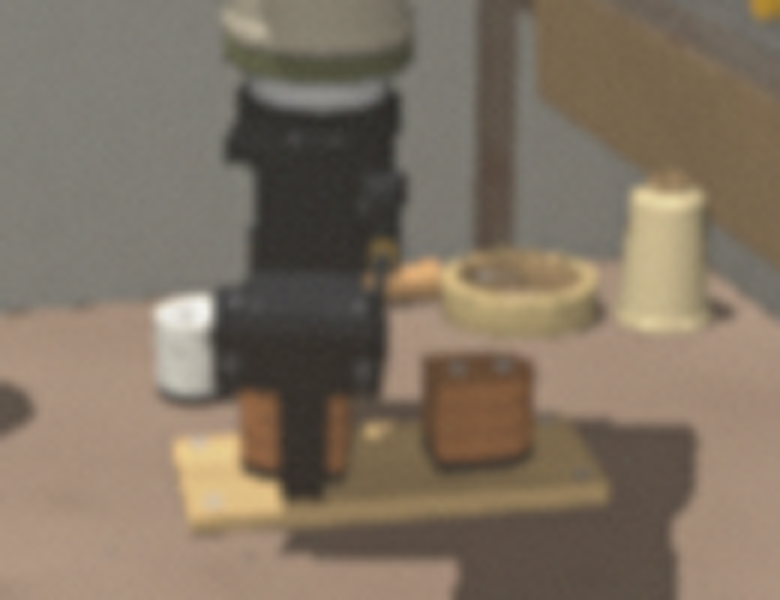

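The side view shows the fingers straddling the loose heel at crop (297,430), just ahead of its middle and clear of the board. I'll centre and close lightly.

```bash
python3 -m jog '[[-0.1,-0.3,-0.1,0,0],[0,0,-0.1,0,0],[0,0,0,0,1],[0,0,0,0,1],[0,0,0,0,1],[0,0,0,0,1],[0,0,0,0,1],[0,0,0,0,1],[0,0,0,0,1],[0,0,0,0,1]]' 8; python3 go.py .4836 .219 .042 2.81
```

```text
time: 8.6
ee_pos: [0.4846, 0.2194, 0.0431]
eef_rot: [0.167, 0.985, 0.028, -0.007]
ft_force: [-0.3, -0.2, 0.7]
width: 0.0448
t 8.6 p [0.4846 0.2194 0.0431] yaw 2.8055 toolz [-0.0037  0.0567 -0.9984] F [-0.3 -0.2  0.7] w 0.0448 j [ 0.53  0.75 -1.29  1.88  0.76  1.11  0.2 ]
shift cm [ 0.08 -0.07  0.11] turn -0.005
```

```bash
python3 -m jog '[[0,0,0,-0.05,1],[0,0,0,-0.05,1],[0,0,0,-0.05,1],[0,0,0,-0.05,1],[-0.5,0,0,0,1],[-0.5,0,0,0,1],[-0.5,0,0,0,1],[-0.5,0,0,0,1],[0,0,0,0,1],[0,0,0,0,1]]' 12; python3 go.py .519 .2163 .043 3.0166
```

```text
time: 9.6
ee_pos: [0.5058, 0.2178, 0.0433]
eef_rot: [0.066, 0.997, 0.029, -0.004]
ft_force: [-2.3, 0.1, 2.2]
width: 0.0445
t 9.6 p [0.5058 0.2178 0.0433] yaw 3.0089 toolz [-0.0047  0.0584 -0.9983] F [-2.3  0.1  2.2] w 0.0445 j [ 0.53  0.8  -1.3   1.83  0.81  1.15  0.41]
shift cm [-1.33  0.03  0.01] turn -0.008
```

```bash
python3 -m jog '[[-0.4,0.01,0,-0.008,1],[-0.4,0.01,0,0,1],[-0.4,0.01,0,0,1],[0,0,0,0,1],[0,0,0,0,1],[0,0,0,0,1],[0,0,0,0,1],[0,0,0,0,1],[0,0,0,0,1],[0,0,0,0,1]]'; python3 go.py .524 .2157 .043 3.0166
python3 - <<'E'
from h import *
t=snap("top"); s=snap("side"); p=cv2.resize(t["pixels"][155:245,165:230,::-1],None,fx=6,fy=6,interpolation=cv2.INTER_CUBIC)
q=cv2.resize(s["pixels"][195:245,195:275,::-1],None,fx=5,fy=5,interpolation=cv2.INTER_CUBIC)
o=np.zeros((540,800,3),np.uint8);o[:,:390]=p;o[:250,400:800]=q;cv2.imwrite("pics/near.png",o)
E
```

```text
time: 10.6
ee_pos: [0.5184, 0.2166, 0.0433]
eef_rot: [0.062, 0.998, 0.029, -0.004]
ft_force: [-2.5, 0.7, 2.6]
width: 0.0445
t 10.6 p [0.5184 0.2166 0.0433] yaw 3.0178 toolz [-0.0046  0.0583 -0.9983] F [-2.5  0.7  2.6] w 0.0445 j [ 0.52  0.82 -1.28  1.8   0.81  1.16  0.43]
shift cm [-0.57 -0.03  0.02] turn 0.001
```

View pics/near.png

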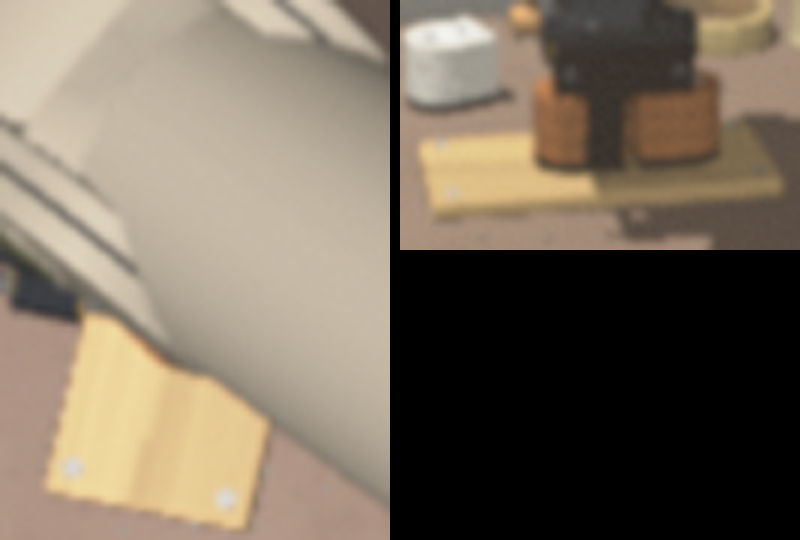

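The side view shows the two heels a few millimetres apart behind the finger (crop (632,120)). The arm hides them from above. I'll push slowly and watch the force.

```bash
python3 -m jog '[[-0.1,0,0,0,1],[-0.1,0,0,0,1],[-0.1,0,0,0,1],[-0.1,-0.02,0,0,1],[-0.1,-0.01,0,0,1],[-0.05,0,0,0,1],[0,0,0,0,1],[0,0,0,0,1],[0,0,0,0,1],[0,0,0,0,1]]'; python3 go.py .524 .2157 .043 3.0166
```

```text
time: 11.7
ee_pos: [0.5237, 0.216, 0.0433]
eef_rot: [0.062, 0.998, 0.029, -0.005]
ft_force: [-2.9, 0.5, 4.1]
width: 0.0447
t 11.7 p [0.5237 0.216  0.0433] yaw 3.0183 toolz [-0.0056  0.0586 -0.9983] F [-2.9  0.5  4.1] w 0.0447 j [ 0.51  0.83 -1.28  1.79  0.81  1.16  0.44]
shift cm [-0.04 -0.03  0.03] turn 0.002
```

```bash
python3 -m jog '[[-0.1,0,0,0,1],[-0.1,0,0,0,1],[-0.1,0,0,0,1],[0,0,0,0,1],[0,0,0,0,1],[0,0,0,0,1],[0,0,0,0,1],[0,0,0,0,1],[0,0,0,0,1],[0,0,0,0,1]]'; python3 go.py .524 .2157 .043 3.0166
python3 - <<'E'
from h import *
s=snap("side"); save(s,"pics/near2.png",(215,195,265,240),8)
p=s["pixels"][212:226,228:252].astype(int); print(p.sum(2)[::2])
E
```

```text
time: 12.7
ee_pos: [0.5241, 0.216, 0.0432]
eef_rot: [0.061, 0.998, 0.028, -0.007]
ft_force: [-3.5, 0.2, 3.2]
width: 0.0448
t 12.7 p [0.5241 0.216  0.0432] yaw 3.0206 toolz [-0.0102  0.0572 -0.9983] F [-3.5  0.2  3.2] w 0.0448 j [ 0.51  0.83 -1.28  1.78  0.81  1.17  0.44]
shift cm [ 0.01 -0.03  0.02] turn 0.004
[[298 195 162 162 158 161 156 154 150 156 154 148 152 156 152 153 155 154
  156 162 160 164 158 162]
 [313 282 272 259 234 214 183 162 156 158 153 160 148 157 185 221 237 243
  239 246 251 254 257 253]
 [316 306 296 287 282 269 211 164 156 154 156 153 149 165 213 259 278 280
  280 284 284 282 289 287]
 [307 292 276 273 283 259 210 167 152 153 155 146 153 177 224 260 278 271
  272 273 273 271 280 277]
 [312 295 284 280 284 271 219 160 144 153 156 153 146 189 249 275 284 282
  271 280 279 283 285 284]
 [299 295 281 282 283 260 210 164 149 147 156 150 152 190 239 271 275 269
  272 269 273 277 278 279]
 [302 302 297 293 276 244 198 165 156 155 155 152 161 194 248 276 285 283
  282 284 286 285 290 282]]
```

```bash
python3 -m jog '[[-0.3,0,0,0,1],[-0.3,0,0,0,1],[-0.3,0,0,0,1],[0,0,0,0,0.35],[0,0,0,0,0.35],[0,0,0,0,0.35],[0,0,0,0,0.35],[0,0,0,0,0.35],[0,0,0,0,0.35],[0,0,0,0,0.35]]'; python3 go.py .524 .2157 .043 3.0166
python3 - <<'E'
from h import *
t=snap("top"); s=snap("side"); p=cv2.resize(t["pixels"][155:245,165:230,::-1],None,fx=6,fy=6,interpolation=cv2.INTER_CUBIC)
q=cv2.resize(s["pixels"][200:240,215:265,::-1],None,fx=8,fy=8,interpolation=cv2.INTER_CUBIC)
o=np.zeros((540,800,3),np.uint8);o[:,:390]=p;o[:320,400:800]=q;cv2.imwrite("pics/near3.png",o)
E
```

```text
time: 13.75
ee_pos: [0.5271, 0.2146, 0.0419]
eef_rot: [0.059, 0.998, 0.026, -0.012]
ft_force: [-0.7, 0.2, -0.2]
width: 0.0567
t 13.75 p [0.5271 0.2146 0.0419] yaw 3.0242 toolz [-0.0218  0.0527 -0.9984] F [-0.7  0.2 -0.2] w 0.0567 j [ 0.5   0.84 -1.27  1.77  0.81  1.18  0.45]
shift cm [ 0.33  0.07 -0.1 ] turn 0.008
```

View pics/near3.png

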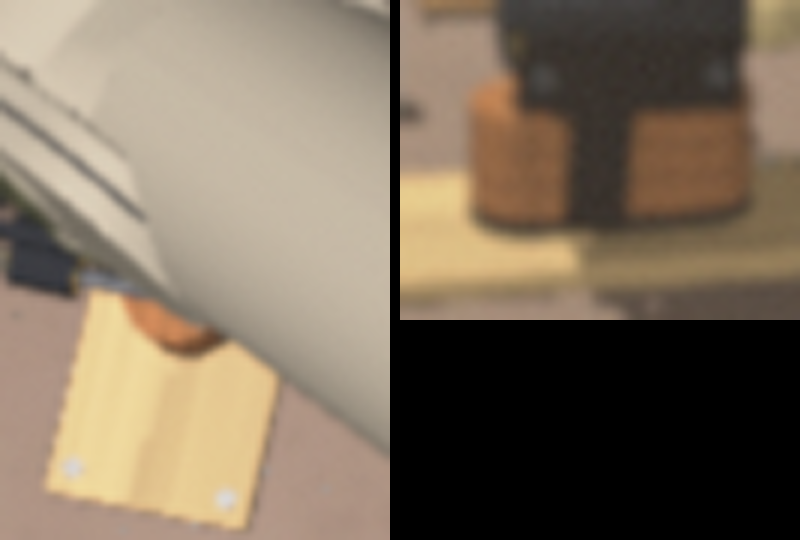

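The side view shows the heels as one continuous body about 280 crop px long, from 470 to 750, with no gap beside the finger. Contact came at TCP x=0.524, exactly where the fit put it. I'll check the overall length, regrip firmly and lift.

```bash
python3 - <<'E'
from fit import *
c=snap("side"); m=np.array([.5665,.2103,-.125+np.pi])
for g in(0,.002,.005):
    l=T2([m[0]-(.052+g)*.992,m[1]+(.052+g)*.125,-.125],heel()); a=proj(c,l)[:,0]; b=proj(c,T2(m,heel()))[:,0]
    print(g,a.min().round(2),b.max().round(2))
row=c["pixels"][222,205:270].astype(float); print((row[:,1]/row[:,0]).round(2))
E
python3 -m jog '[[0,0,0,0,1],[0,0,0,0,1],[0,0,0,0,1],[0,0,0,0,1],[0,0,0,0,1],[0,0,-0.5,0,1],[0,0,-1,0,1],[0,0,-2,0,1],[0,0,-3,0,1],[0,0,-3,0,1]]' 35; python3 go.py .45 -.1 .25 3.0166
```

```text
0 223.75 259.63
0.002 223.05 259.63
0.005 222.01 259.63
[0.85 0.84 0.84 0.84 0.84 0.84 0.84 0.83 0.84 0.84 0.84 0.84 0.84 0.84
 0.85 0.85 0.86 0.84 0.82 0.75 0.71 0.71 0.7  0.7  0.7  0.7  0.7  0.71
 0.71 0.72 0.75 0.82 0.88 0.9  0.9  0.86 0.89 0.84 0.77 0.73 0.72 0.71
 0.71 0.71 0.72 0.71 0.71 0.71 0.7  0.71 0.71 0.72 0.73 0.76 0.82 0.85
 0.84 0.86 0.85 0.85 0.85 0.85 0.86 0.87 0.87]
time: 14.9
ee_pos: [0.5273, 0.209, 0.1403]
eef_rot: [0.058, 0.998, 0.025, -0.015]
ft_force: [0.9, -0.1, -0.0]
width: 0.0441
t 14.9 p [0.5273 0.209  0.1403] yaw 3.026 toolz [-0.027   0.0515 -0.9983] F [ 0.9 -0.1 -0. ] w 0.0441 j [ 0.57  0.74 -1.38  1.69  0.69  1.33  0.52]
shift cm [  4.48 -31.03 -12.34] turn 0.009
```

```bash
python3 -m jog '[[0.4,-2.5,-1.5,0,1],[0.4,-3.5,-1.5,0,1],[0.4,-3.5,-1.5,0,1],[0.4,-3.5,-1.5,0,1],[0.4,-3.5,-1.5,0,1],[0.4,-3.5,-1.5,0,1],[0.4,-3.5,-1.5,0,1],[0.4,-3.5,-1.5,0,1],[0.4,-3,-1.5,0,1],[0.4,-2,-1.5,0,1]]'; python3 go.py .5 -.14 .6 3.0166
```

```text
time: 15.9
ee_pos: [0.4525, -0.1128, 0.2947]
eef_rot: [0.049, 0.998, 0.025, -0.011]
ft_force: [0.2, 0.2, -1.9]
width: 0.0442
t 15.9 p [ 0.4525 -0.1128  0.2947] yaw 3.0432 toolz [-0.019   0.051  -0.9985] F [ 0.2  0.2 -1.9] w 0.0442 j [ 1.56  0.14 -1.45  1.71  0.09  1.44  1.57]
shift cm [ -4.26  -0.74 -30.71] turn 0.027
```

```bash
python3 -m jog '[[0,0,-3,0,1],[0,0,-3.5,0,1],[0,0,-3.5,0,1],[0,0,-3.5,0,1],[0,0,-3.5,0,1],[0,0,-3.5,0,1],[0,0,-3.5,0,1],[0,0,-3,0,1],[0,0,-2,0,1],[0,0,-1,0,1]]'; python3 go.py .5 -.14 .6 3.0166
```

```text
time: 16.9
ee_pos: [0.4609, -0.1168, 0.5764]
eef_rot: [0.044, 0.999, 0.018, -0.023]
ft_force: [1.0, 1.2, -2.3]
width: 0.0442
t 16.9 p [ 0.4609 -0.1168  0.5764] yaw 3.0541 toolz [-0.0445  0.0379 -0.9983] F [ 1.   1.2 -2.3] w 0.0442 j [ 0.89  0.18 -0.9   1.01  0.12  2.06  1.53]
shift cm [-3.98 -1.88 -2.62] turn 0.037
```

```bash
python3 -m jog '[[0,0,-2,0,1],[0,0,-2,0,1],[0,0,-2,0,1],[0,0,-2,0,1],[0,0,-2,0,1],[0,0,0,0,1],[0,0,0,0,1],[0,0,0,0,1],[0,0,0,0,1],[0,0,0,0,1]]'; python3 go.py .5 -.14 .6 3.0166
```

```text
time: 17.9
ee_pos: [0.4675, -0.1069, 0.5814]
eef_rot: [0.033, 0.999, 0.012, -0.026]
ft_force: [0.3, -0.3, -0.2]
width: 0.044
t 17.9 p [ 0.4675 -0.1069  0.5814] yaw 3.077 toolz [-0.051   0.0263 -0.9984] F [ 0.3 -0.3 -0.2] w 0.044 j [-0.11  0.11  0.3   1.03 -0.05  2.06  1.67]
shift cm [-3.36 -3.05 -2.11] turn 0.06
```

```bash
python3 -m jog '[[0,0,-5,0,1],[0,0,-5,0,1],[0,0,-5,0,1],[0,0,-5,0,1],[0,0,-5,0,1],[0,0,0,0,1],[0,0,0,0,1],[0,0,0,0,1],[0,0,0,0,1],[0,0,0,0,1]]'; python3 go.py .5 -.14 .6 3.0166
```

```text
time: 18.9
ee_pos: [0.455, -0.1012, 0.6604]
eef_rot: [0.023, 0.998, 0.006, 0.062]
ft_force: [-0.2, -0.4, -0.4]
width: 0.0444
t 18.9 p [ 0.455  -0.1012  0.6604] yaw 3.0946 toolz [ 0.1245  0.0093 -0.9922] F [-0.2 -0.4 -0.4] w 0.0444 j [-0.59  0.03  0.77  0.94 -0.06  2.06  1.68]
shift cm [-3.89 -3.77  6.52] turn 0.078
```

```bash
python3 -m jog '[[0,-4,0,0,1],[0,-4,0,0,1],[0,0,-5,0,1],[0,0,-5,0,1],[0,0,-5,0,1],[0,0,-5,0,1],[0,0,0,0,1],[0,0,0,0,1],[0,0,0,0,1],[0,0,0,0,1]]'; python3 go.py .5 -.14 .6 3.0166
```

```text
time: 19.9
ee_pos: [0.4183, -0.1777, 0.7182]
eef_rot: [0.027, 0.991, -0.015, 0.127]
ft_force: [0.6, 0.2, -0.5]
width: 0.044
t 19.9 p [ 0.4183 -0.1777  0.7182] yaw 3.0895 toolz [ 0.2504 -0.0376 -0.9674] F [ 0.6  0.2 -0.5] w 0.044 j [-0.01  0.01  0.35  0.83 -0.06  2.06  1.83]
shift cm [-4.72  4.52 13.34] turn 0.073
```

```bash
python3 -m jog '[[0,0,-3,0,1],[0,0,0,0,1],[0,0,0,0,1],[0,0,0,0.02,1],[0,0,0,0.02,1],[0,0,0,0.02,1],[0,0,0,0.02,1],[0,0,0,0,1],[0,0,0,0,1],[0,0,0,0,1]]'; python3 go.py .48 -.15 .25 3.0127
```

```text
time: 20.9
ee_pos: [0.415, -0.1755, 0.7229]
eef_rot: [0.07, 0.989, -0.011, 0.132]
ft_force: [0.4, -0.4, -1.2]
width: 0.044
t 20.9 p [ 0.415  -0.1755  0.7229] yaw 3.0015 toolz [ 0.2601 -0.0404 -0.9647] F [ 0.4 -0.4 -1.2] w 0.044 j [ 0.17  0.01  0.16  0.81 -0.05  2.06  1.73]
shift cm [ 6.58  3.61 47.21] turn -0.011
```

```bash
python3 -m jog '[[0.3,0.2,2,0,1],[0.6,0.3,4,0,1],[0.6,0.3,4,0,1],[0.6,0.3,4,0,1],[0.6,0.3,4,0,1],[0.6,0.3,4,0,1],[0.6,0.3,4,0,1],[0.6,0.3,4,0,1],[0.6,0.3,4,0,1],[0.3,0.2,2,0,1]]'; python3 go.py .5412 -.153 .2028 3.0127
```

```text
time: 21.9
ee_pos: [0.4558, -0.1534, 0.3479]
eef_rot: [0.069, 0.989, -0.011, 0.129]
ft_force: [0.9, -0.5, -0.5]
width: 0.0444
t 21.9 p [ 0.4558 -0.1534  0.3479] yaw 3.0027 toolz [ 0.2545 -0.0398 -0.9663] F [ 0.9 -0.5 -0.5] w 0.0444 j [ 0.15 -0.22  0.08  1.85 -0.    1.25  1.66]
shift cm [-4.43  1.29 16.19] turn -0.01
```

```bash
python3 -m jog '[[-0.4,0.1,1.5,-0.01,1],[-0.6,0.15,2.2,0,1],[-0.6,0.15,2.2,0,1],[-0.6,0.15,2.2,0,1],[-0.6,0.15,2.2,0,1],[-0.6,0.15,2.2,0,1],[-0.5,0.15,1.8,0,1],[-0.4,0.15,1,0,1],[0,0,0,0,1],[0,0,0,0,1]]'; python3 go.py .5712 -.157 .2028 3.0127
python3 - <<'E'
from h import *
t=snap("top"); s=snap("side")
p=cv2.resize(t["pixels"][90:215,320:420,::-1],None,fx=4,fy=4,interpolation=cv2.INTER_CUBIC)
q=cv2.resize(s["pixels"][120:310,275:415,::-1],None,fx=2.8,fy=2.8,interpolation=cv2.INTER_CUBIC)
o=np.zeros((540,800,3),np.uint8);o[:500,:400]=p;o[:532,405:797]=q;cv2.imwrite("pics/insp.png",o)
E
```

```text
time: 22.9
ee_pos: [0.5332, -0.1514, 0.2001]
eef_rot: [0.063, 0.991, -0.01, 0.121]
ft_force: [0.1, -0.3, -0.8]
width: 0.0442
t 22.9 p [ 0.5332 -0.1514  0.2001] yaw 3.0152 toolz [ 0.2378 -0.0359 -0.9707] F [ 0.1 -0.3 -0.8] w 0.0442 j [ 0.13  0.04  0.07  1.92 -0.02  0.94  1.66]
shift cm [-3.79 -0.07  0.67] turn 0.002
```

View pics/insp.png

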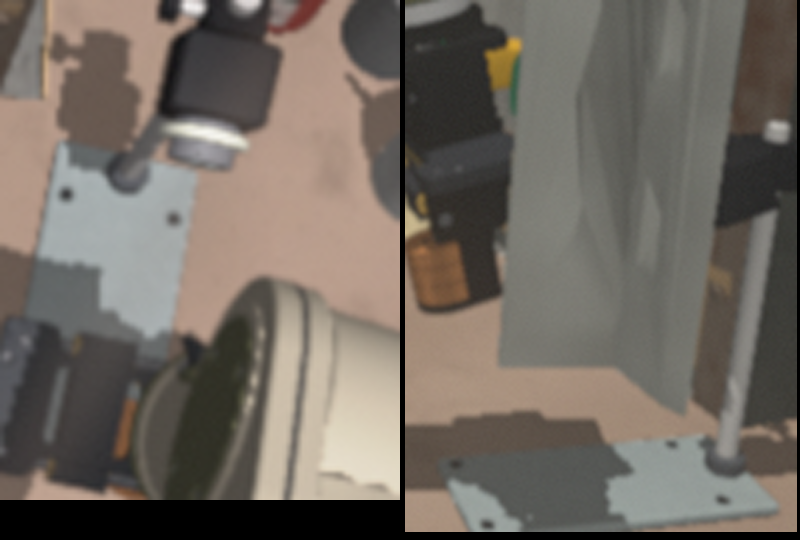

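The heel hangs nose-up at side crop (440,270), a few centimetres short of the station. The lens is at top crop (207,150), where the stand model puts it. Pitch is still about 2.5° short, so I'll go back up to the joint-6 stop to add tilt, since there's time.

```bash
python3 -m jog '[[0,-0.2,-3,0,1],[-0.2,-0.3,-4.6,0,1],[-0.2,-0.3,-4.6,0,1],[-0.2,-0.3,-4.6,0,1],[-0.2,-0.3,-4.6,0,1],[-0.2,-0.3,-4.6,0,1],[-0.2,-0.3,-4.6,0,1],[-0.2,-0.3,-4.6,0,1],[-0.2,-0.3,-4.6,0,1],[-0.2,-0.3,-4.6,0,1]]'; python3 go.py .415 -.175 .72 3.0127
```

```text
time: 24.0
ee_pos: [0.4278, -0.1664, 0.6567]
eef_rot: [0.064, 0.99, -0.011, 0.124]
ft_force: [1.6, -0.7, 0.0]
width: 0.0445
t 24.0 p [ 0.4278 -0.1664  0.6567] yaw 3.0134 toolz [ 0.2437 -0.037  -0.9692] F [ 1.6 -0.7  0. ] w 0.0445 j [ 0.15 -0.08  0.13  1.06 -0.02  1.91  1.71]
shift cm [-0.43 -1.05 -6.42] turn 0.001
```

```bash
python3 -m jog '[[0,-0.2,-5,0,1],[0,-0.2,-5,0,1],[0,0,-5,0,1],[0,0,0,0,1],[0,0,0,0,1],[0,0,2,0,1],[0.4,0.1,4,0,1],[0.6,0.3,4,0,1],[0.6,0.3,4,0,1],[0.6,0.3,4,0,1]]'; python3 go.py .48 -.15 .27 3.0127
```

```text
time: 25.0
ee_pos: [0.4283, -0.1609, 0.5589]
eef_rot: [0.064, 0.986, -0.017, 0.155]
ft_force: [0.0, -0.9, -0.5]
width: 0.0441
t 25.0 p [ 0.4283 -0.1609  0.5589] yaw 3.0148 toolz [ 0.304  -0.0539 -0.9512] F [ 0.  -0.9 -0.5] w 0.0441 j [ 0.49 -0.22 -0.15  1.42 -0.08  1.63  1.76]
shift cm [ 4.16  2.18 28.99] turn 0.002
```

```bash
python3 -m jog '[[0.6,0.3,4,0,1],[0.5,0.2,4,0,1],[0.5,0.2,4,0,1],[0.5,0.2,4,0,1],[0.5,0.2,4,0,1],[0,0.1,3,0,1],[-0.4,0.1,2,0,1],[-0.4,0.1,1,0,1],[0,0,0,0,1],[0,0,0,0,1]]'; python3 go.py .5462 -.154 .2028 3.0127
```

```text
time: 26.0
ee_pos: [0.485, -0.1479, 0.2774]
eef_rot: [0.056, 0.988, -0.01, 0.143]
ft_force: [-0.7, -0.4, -0.5]
width: 0.0441
t 26.0 p [ 0.485  -0.1479  0.2774] yaw 3.0283 toolz [ 0.2811 -0.0362 -0.959 ] F [-0.7 -0.4 -0.5] w 0.0441 j [ 0.47 -0.14 -0.22  1.93 -0.07  1.06  1.73]
shift cm [-3.78  0.13  8.89] turn 0.016
```

```bash
python3 -m jog '[[-0.3,0,0.8,0.008,1],[-0.45,0,1,0.008,1],[-0.45,0,1,0,1],[-0.45,0,1,0,1],[-0.45,0,1,0,1],[-0.45,0,1,0,1],[-0.45,0,1,0,1],[-0.45,0,1,0,1],[-0.3,0,0.5,0,1],[0,0,0,0,1]]'; python3 go.py .5712 -.157 .2028 3.0127
```

```text
time: 27.0
ee_pos: [0.5503, -0.1571, 0.2045]
eef_rot: [0.065, 0.987, -0.009, 0.144]
ft_force: [0.1, -0.4, -1.2]
width: 0.0445
t 27.0 p [ 0.5503 -0.1571  0.2045] yaw 3.0092 toolz [ 0.2839 -0.0373 -0.9581] F [ 0.1 -0.4 -1.2] w 0.0445 j [ 0.45  0.06 -0.25  1.9  -0.01  0.89  1.65]
shift cm [-1.94  0.29  0.75] turn -0.003
```

Run:
```python
from fit import *
import fit
c=snap("top"); im=cv2.imread("pics/crop1.png")[:580,392:800]
S4=4; win=(310,75,412,220)
g=im.astype(int); m=((g[...,0]-g[...,2])>-8)&(g.sum(2)>330); m=m.astype(np.uint8); m[:200]=0
n,l,st,_=cv2.connectedComponentsWithStats(m); m=(l==1+np.argmax(st[1:,4])).astype(np.uint8)
cn,_=cv2.findContours(m,0,2); cv2.drawContours(m,cn,-1,1,-1); m=cv2.morphologyEx(m,cv2.MORPH_OPEN,np.ones((9,9)))
P=np.array([[x,y,z] for x in(-.03,.2) for y in(-.05,.05) for z in(0,.01)])
fit.S=4
keep=np.ones_like(m); keep[:262]=0   # ignore the end with shadow and post
f=lambda p:np.sum((mask(c,T2(p,P),win)!=m)&(keep>0))
p0=np.array([.5665,-.1564,-.129])
s=minimize(f,p0,method="Nelder-Mead",options=dict(initial_simplex=np.array([p0,p0+[.006,0,0],p0+[0,.006,0],p0+[0,0,.05]]),xatol=1e-5)); print(s.x.round(4),s.fun,int((m*keep).sum()))
o=im.copy()
for mm,col in((m,(255,0,0)),(mask(c,T2(s.x,P),win),(0,255,0))):
    k,_=cv2.findContours(mm,0,2); cv2.drawContours(o,k,-1,col,1)
for p,col in((p0,(0,0,255)),(s.x,(0,255,255))):
    a=np.linspace(0,6.28,40); R=.0175; ct,sn=np.cos(.314),np.sin(.314)
    ring=np.c_[.1056-R*np.sin(a)*sn,R*np.cos(a),.228+R*np.sin(a)*ct]
    q=((proj(c,T2(p,ring))-[310,75]+.5)*4-.5); cv2.polylines(o,[q.astype(int)],True,col,1)
    q=((proj(c,T2(p,[[.02,0,.2],[.1056,0,.228],[.183,0,.01],[.183,0,.28]]))-[310,75]+.5)*4-.5); print(q.round(0).tolist())
    for k in q.astype(int): cv2.circle(o,tuple(int(v) for v in k),3,col,-1)
t=c; 
cv2.imwrite("pics/stand.png",o)
```

```text
[ 0.5696 -0.1568 -0.1296] 1533.0 40411
[[200.0, 390.0], [238.0, 226.0], [164.0, 236.0], [287.0, 54.0]]
[[200.0, 385.0], [239.0, 221.0], [165.0, 232.0], [288.0, 49.0]]
```

View pics/stand.png

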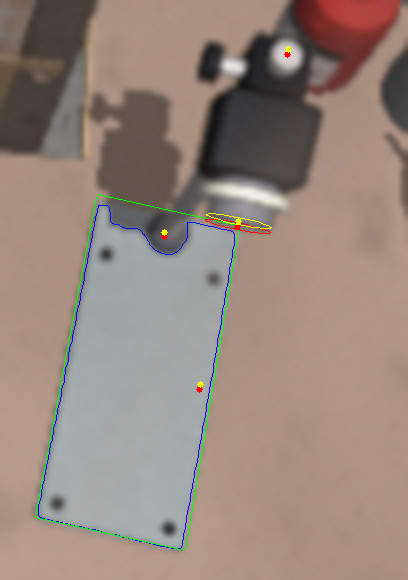

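The overlay's yellow ring sits on the lens front at (239,221) and the plate outline fits, so the stand origin is (0.569, −0.157) with yaw −0.13. Now the final approach.

```bash
python3 -m jog '[[-0.3,0,0.1,0,1],[-0.3,0.04,0.1,0,1],[-0.3,0.04,0.1,0,1],[-0.3,0.04,0.1,0,1],[-0.3,0.04,0.1,0,1],[-0.3,0.04,0.1,0,1],[-0.2,0.04,0.1,0,1],[0,0,0,0,1],[0,0,0,0,1],[0,0,0,0,1]]'; python3 go.py .5737 -.1574 .2028 3.012
```

```text
time: 28.05
ee_pos: [0.5736, -0.1578, 0.2057]
eef_rot: [0.065, 0.987, -0.01, 0.146]
ft_force: [0.5, 0.6, -0.6]
width: 0.0443
t 28.05 p [ 0.5736 -0.1578  0.2057] yaw 3.0093 toolz [ 0.2866 -0.0384 -0.9573] F [ 0.5  0.6 -0.6] w 0.0443 j [ 0.44  0.11 -0.25  1.84  0.01  0.9   1.63]
shift cm [0.08 0.04 0.28] turn -0.003
```

```bash
python3 -m jog '[[0.04,0.02,0.14,0,1],[0.04,0.02,0.13,0,1],[0,0,0,0,1],[0,0,0,0,1],[0,0,0,0,1],[0,0,0,0,1],[0,0,0,0,1],[0,0,0,0,1],[0,0,0,0,1],[0,0,0,0,1]]'; python3 go.py .5737 -.1574 .2028 3.012
python3 - <<'E'
from fit import *
from scipy.spatial.transform import Rotation as R
st=[.569,-.1568,-.1296]; Rh=R.from_euler('ZY',[st[2],-.314]); F=T2(st,[.02,0,.2])[0]
H=heel(0)-[.026,0,.0225]; W=Rh.apply(H)+F
out=np.zeros((560,800,3),np.uint8); x=0
for n,w,s in(("top",(330,130,410,230),5),("side",(265,140,355,240),4.4)):
    c=snap(n); p=cv2.resize(c["pixels"][w[1]:w[3],w[0]:w[2],::-1],None,fx=s,fy=s,interpolation=cv2.INTER_CUBIC)
    q=((proj(c,W)-w[:2]+.5)*s-.5).astype(np.int32); N=len(O)
    for pl in(q[:N],q[N:]): cv2.polylines(p,[pl],True,(0,255,0),1)
    for i in(0,1): cv2.line(p,tuple(map(int,q[i])),tuple(map(int,q[N+i])),(0,255,0),1)
    out[:p.shape[0],x:x+p.shape[1]]=p; x+=402
cv2.imwrite("pics/final.png",out)
E
```

```text
time: 29.05
ee_pos: [0.5734, -0.1574, 0.2027]
eef_rot: [0.066, 0.987, -0.01, 0.146]
ft_force: [0.4, -0.1, -1.6]
width: 0.0442
t 29.05 p [ 0.5734 -0.1574  0.2027] yaw 3.0091 toolz [ 0.2866 -0.0386 -0.9573] F [ 0.4 -0.1 -1.6] w 0.0442 j [ 0.44  0.11 -0.25  1.85  0.01  0.89  1.62]
shift cm [-0.03  0.01 -0.  ] turn -0.003
```

View pics/final.png

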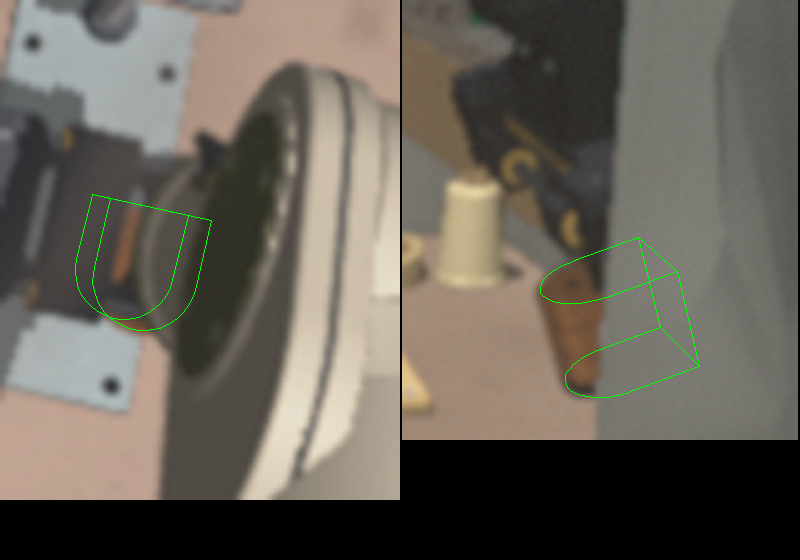

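The final view shows the heel's visible rear in the side view (edge (538,290) to (570,385)) lying on the predicted outline to about 1 image pixel. Only the part behind the grey sheet is unseen. It's steady, so I'm handing in.

```bash
python3 -c "
from bench import r
import numpy as np
s=r.read_state(); print(s['time'],np.abs(s['joint_vel']).max(),s['width']); print(r.close_job())"
```

```text
29.15 0.0015828399993381064 0.044063695390990164
the job is handed in; nothing more can be done
None
```

The job is handed in at 29.2 s: I matched the loose heel to the master, and it is now held 9 cm in front of the inspection camera lens.

- **Matching:** I gripped the loose heel, turned it into line with the board and pushed it until it stopped against the master. Contact came where the picture fit predicted, and the grip centre was within about 0.5 mm of the master's centre line. The side view showed no gap. The heels' combined length measured about 1 pixel under the prediction, which fits image blur. I released it there, regripped at 35 N and lifted it.
- **The 18° tilt:** the moves cannot tilt the tool directly. I raised the arm against joint 6's upper limit so the tool leaned outward, and that lean held while I brought the heel back down.
- **Last checks:**
    - **Position:** the gripper was within 0.3 mm of its computed pose and nearly still (joint speed 0.002 rad/s).
    - **Tilt:** the heel's pitch works out at about 0.32 rad against the 0.314 wanted; roll and yaw are within about 0.3°.
    - **Outline:** the rear of the heel lies on the predicted outline to about 1 pixel in the side view.

**What did not check cleanly:**
- The flat face could not be seen directly, because a hanging sheet hides it from the side and the arm hides it from above. Its position is worked out from the grip.
- My two estimates of the stand position differed by 3 mm along its length. I used the one that also fitted the lens in the picture.
- The side-view colour fits of the heels were poor at the start, so I used the top view instead.
- The bystanders were not rechecked at the end. The arm passed well above them and I saw no contact forces.

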